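Key and close the lid of a makeup blender case

ROBOT

A 7-joint arm with a two-finger parallel gripper is mounted at the origin on the work surface. World frame = base frame: x ahead of the robot, y to its left, z up, the work surface at z = 0. Lengths are in mm, angles in rad, forces in N, time in s.
With the tool pointing down it reaches from about 400 to 875 mm from the base axis. Payload 19.3 kg.
Tool frame: the origin (TCP) lies at the very end of the fingers, on their centre line; the grasp point (between the pads) lies 19 mm behind it (grip_point_offset is the z of the grasp point in the tool frame, in mm); z points along the fingers, y is the line along which they close (so a half turn about z gives the same grasp; the last joint's range is limited). The gripper opens to 85 mm and grips with 20 to 120 N. Pads are 22 mm wide; open, the fingers measure 114 mm over their backs; the gripper's body (76 mm by 85 mm) begins 54 mm behind the grasp point. The pads swing forward as they close: fully open they stand 13 mm farther back than shut.
Start: joints at [-1.405, 0.521, -0.036, 1.599, 0.021, 1.021, -0.113], TCP at [146.033, 607.692, 231.291] pointing down, gripper open.
Joint ranges: [-2.91, 2.91], [-0.3, 2.13], [-1.5, 1.42], [0.17, 2.43], [-1.26, 4.41], [0.16, 1.93], [-2.52, 2.52]. Speed limits (rad/s): [1.89, 1.89, 2.39, 2.39, 3.01, 3.01, 3.01].

INTERFACE

Orientations are given as a 3x3 rotation matrix whose columns are the frame's x, y, z axes.
In Python, from workcell import movep, movel, goto_joints, open_gripper, clamp, wait, inverse_kinematics, read_state, camera, PlanningError, finish_job, grip_point_offset gives the robot as it stands. Calls block until the motion is done:
- movep(position, orientation): joint-space move of the TCP to a pose.
- movel(position, frame=None, max_speed=150, guard=None): straight line of the TCP; frame=None keeps the orientation; max_speed is the mean speed in mm/s. With guard (N) it stops when the force on the tool has changed by that much, and returns True; else False.
- goto_joints(angles): joint-space move.
- open_gripper() and clamp(): open the fingers fully, or close them until they stop; the grip force is fixed at half the most.
- wait(seconds).
- inverse_kinematics(position, orientation): joint angles nearest the present ones, or None.
- read_state(): the state.
- camera(name): name is "side" or "top" or "wrist"; returns a dict with "image" (400x640x3 uint8, blue, green, red), "range_z" (400x640 float32, mm along the optical axis (not along the pixel's ray), 0 where there is no reading), "fx", "fy", "cx", "cy" (pixels), "cam_to_world" (4x4, takes a point from camera to world coordinates). Camera axes: x right, y up, looking along -z (the intrinsics and any distortion apply to the point x, -y, -z); pixel columns grow to the right and rows downward; lengths in mm; the calibration is good to about 2 mm. A picture is of the moment at which its call begins.
A pose or a line that the arm cannot do raises PlanningError and nothing moves.
- finish_job(): hands the job in; it is judged then, once.
The state is a dict: "time": time; "qpos": joint angles; "qvel": joint speeds; "joint_efforts": joint torques, N m; "eef_pos": TCP position; "tool_rot": TCP orientation; "ft_force": force on the tool from outside, world axes, zero at the start; "torque": the same for the moment, N m; "finger_gap": finger opening in mm; "gripper_force": force on a finger pad.
Only numpy, scipy, OpenCV 4.12 (cv2) and the standard library are available. Lean on these libraries where they do the work, as an engineer would, in place of code of your own. Each camera call takes 0.05 s, during which the arm holds its last target. There are 200 camera calls.

TASK

The lid of the round makeup blender case was put on with its notch away from the pin on the case's rim, so it stands proud on the seal. Push the lid round by its tab with a fingertip until the notch is over the pin, then press the lid down until it is fully seated, level on the rim, and let go. Do not pick the lid up, and leave the nail file, brow pencil, mirror and polish bottle where they are.

Things in the scene. Friction and masses are not known exactly. Their poses are not given: they have to be found in the camera images.
- case: Round charcoal silicone case fixed to the desk: open tub 100 mm in outer diameter, rim 60 mm high. Origin: centre of its underside, z up; +x points to its pin. The lid's peg (17 mm thick, 46 mm long, under the lid's centre) runs in a socket on the case's axis, so the lid turns freely either way about that axis and stays where it is left.
- pin (a point): Top of the brass pin, on its centre line, 47 mm from the case's axis and 69 mm above the desk (9 mm above the rim). The pin is a radial rib 8 mm wide reaching from 43 to 62 mm from the axis, so its outer end shows beyond the lid.
- lid: Loose pale blush lid lying on the seal: a disc 104 mm in diameter, 10 mm thick, about 0.12 kg. Origin: centre of the disc's underside, z up; 70 mm above the desk at the start (top at 80 mm), 60 mm when seated on the rim. +x points to its one notch, -x to its tab. The top is flat and bare at the centre, where it can be pressed.
- notch (a point): Middle of the notch in the lid's edge, 47 mm from the lid's axis, level with the disc's underside. The notch is 16 mm wide, open outward, and reaches in to 38 mm from the axis; it has 4 mm to spare each side of the pin. At the start it is 40 to 180 degrees from the pin, either way. Aligned, it lies over the point pin in plan.
- tab (a point): Centre of the top of the tab: an upright round charcoal stub on the lid, 12 mm in diameter, 15 mm high above the disc, 36 mm from the lid's axis.
- seal (a joint): Stiff black ring seal (52 to 72 mm in diameter) that carries the lid. 0 = up, as at the start (m, grows downward); 0.010 with the lid seated. It needs about 5 N to push down, does not spring back and does not sink under the lid's weight. Pressing with the notch off the pin is blocked by the pin, the lid tilting a little.
- file: Glass nail file lying on the desk, 140 x 12 x 4 mm. Origin: centre of its underside, long axis x. To be left alone.
- pencil: Teal plastic brow pencil lying on the desk, about 136 x 10 x 10 mm. Origin: centre of the underside of its barrel, long axis x. To be left alone.
- mirror: Small rectangular mirror lying on the desk, 110 x 80 x 8 mm, black frame. Origin: centre of its underside. To be left alone.
- polish: Small nail polish bottle standing on the desk, 32 mm in diameter, 65 mm high. Origin: centre of its underside. To be left alone.
Not all that is in view belongs to the job. What is meant by the case is not green, pink or red, and is the smaller of those in its own colour.

How it is judged (in metres and radians):
At the end, for the whole second after the job is handed in: The lid lies level (within 0.04 rad) and at rest on the rim, its underside within 1.5 mm of the rim's height and the seal pushed down at least 8.5 mm, with the notch round the pin (notch and pin sites within 6 mm in plan) (z of lid in the frame of case below 0.0615 m and horizontal distance between notch and pin below 0.006 m and angle between lid's own z axis and vertical below 0.04 rad and value of joint seal above 0.0085 m and linear speed of lid below 0.02 m/s); the robot touches nothing.
It fails at once if the lid is lifted more than 8 mm above where it lay (z of lid in the frame of case above 0.078 m).
It fails at once if the nail file is moved more than 20 mm (distance of file from where it was at the start of the episode above 0.02 m).
It fails at once if the brow pencil is moved more than 20 mm (distance of pencil from where it was at the start of the episode above 0.02 m).
It fails at once if the mirror is moved more than 20 mm (distance of mirror from where it was at the start of the episode above 0.02 m).
It fails at once if the polish bottle is moved more than 20 mm or tipped over (distance of polish from where it was at the start of the episode above 0.02 m or angle between polish's own z axis and vertical above 0.5 rad).
It also fails if it takes over 64 s, if anything falls off the work surface, if the arm or the gripper's body presses on something with over 40 N, if the wrist force passes 120 N, or if a joint passes its speed limit or range.

## Working session

There is one attempt and no reset: what is moved stays moved. The work goes in short steps, each a Python script; the robot and the scene stay as the last script left them, time stands still between calls to the robot, and variables do not carry over. Pictures are saved under pics/ and viewed, at most 10 in all, crops included, and the job is handed in when it is done.

```bash
mkdir -p pics; ls; cat > h.py <<'E'
import numpy as np, cv2
from workcell import *
def pt(c,u,v,z=None):
    # world ray through pixel(s); onto plane z if given, else by depth
    M=np.array(c["cam_to_world"]); d=np.array([(u-c["cx"])/c["fx"],-(v-c["cy"])/c["fy"],-1.0])
    if z is None: return (M@np.r_[d*c["range_z"][int(v),int(u)],1])[:3]
    r=M[:3,:3]@d; o=M[:3,3]; return o+r*(z-o[2])/r[2]
def cloud(c):
    v,u=np.mgrid[:400,:640]; D=c["range_z"]
    P=np.stack([(u-c["cx"])/c["fx"]*D,-(v-c["cy"])/c["fy"]*D,-D,np.ones_like(D)],-1)
    return (P@np.array(c["cam_to_world"]).T)[...,:3]
E
python3 - <<'E'
from h import *
for n in("top","side"):
    c=camera(n); cv2.imwrite(f"pics/{n}0.png",c["image"]); print(n,[k for k in c],c["fx"],np.round(c["cam_to_world"],2).tolist())
print(read_state()["time"])
E
```

```text
pics
top ['image', 'range_z', 'fx', 'fy', 'cx', 'cy', 'cam_to_world'] 419.5467284772606 [[0.02, 0.99, -0.15, 363.58], [-1.0, 0.02, 0.01, -11.85], [0.01, 0.15, 0.99, 1074.27], [0.0, 0.0, 0.0, 1.0]]
side ['image', 'range_z', 'fx', 'fy', 'cx', 'cy', 'cam_to_world'] 466.1233954709028 [[1.0, 0.01, -0.04, 435.68], [-0.04, 0.54, -0.84, -1017.96], [0.01, 0.84, 0.54, 727.36], [0.0, 0.0, 0.0, 1.0]]
0.1
```

View pics/top0.png

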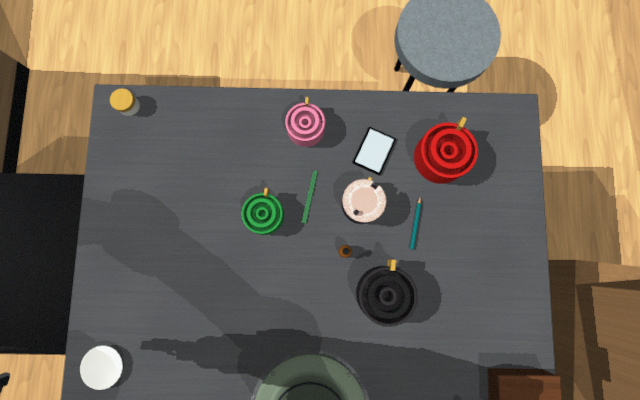

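View pics/side0.png

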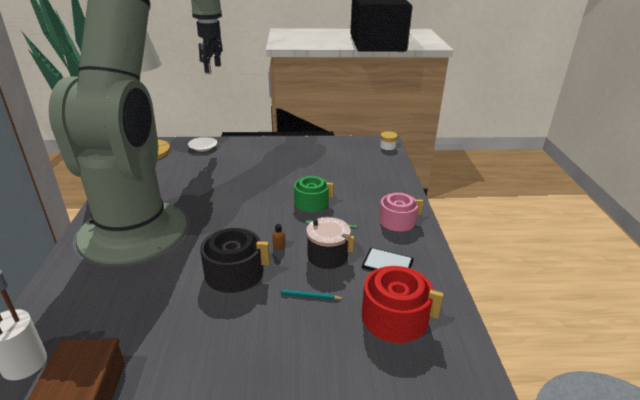

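Candidates for the case: green (262,213), pink (305,123), red (446,152), big black (386,295), and the black one with the pale lid (364,200). By the description it is the last: the smaller of the two black ones, and the one with the lid. I'll check this in a crop and measure.

```bash
python3 - <<'E'
from h import *
c=camera("top"); s=camera("side")
a=cv2.resize(c["image"][165:235,325:405],(640,560),interpolation=cv2.INTER_CUBIC)
cv2.imwrite("pics/topcrop.png",a)
b=cv2.resize(s["image"][205:275,290:370],(640,560),interpolation=cv2.INTER_CUBIC)
cv2.imwrite("pics/sidecrop.png",b)
for n,k,box in(("top",c,(325,165,405,235)),("side",s,(290,205,370,275))):
    P=cloud(k); x0,y0,x1,y1=box; I=k["image"][y0:y1,x0:x1].astype(int); Q=P[y0:y1,x0:x1]
    h=cv2.cvtColor(k["image"],cv2.COLOR_BGR2HSV)[y0:y1,x0:x1]
    m=(I.min(2)>110)&(I[...,2]-I[...,0]>8)&(np.abs(Q[...,2]-80)<15)
    q=Q[m]; (cx,cy),r=cv2.minEnclosingCircle(q[:,:2].astype(np.float32)); print(n,"lid",m.sum(),np.median(q,0),"circle",cx,cy,r)
    m=(h[...,1]>120)&(h[...,0]<30)&(h[...,0]>12); q=Q[m]; print("pin px",np.argwhere(m).mean(0)[::-1]+[x0,y0],"n",m.sum(),np.median(q,0),q.min(0),q.max(0))
    m=(I.max(2)<90)&(Q[...,2]>86)&(Q[...,2]<110); q=Q[m]; print("tab",m.sum(),m.any() and (np.median(q,0),q[:,2].max(),np.argwhere(m).mean(0)[::-1]+[x0,y0]))
E
```

```text
top lid 1386 [ 503.55024312 -117.73259844   78.85515364] circle 507.1417541503906 -119.2820816040039 54.302093505859375
pin px [369.5 178. ] n 8 [ 561.43505568 -134.39389266   68.44347723] [ 558.91075498 -143.6796177     2.91601084] [ 576.97370885 -130.80683955   69.75345738]
tab 13 (array([474.22596582, -99.63808687,  93.00579641]), np.float64(96.51814014237686), array([355.69230769, 212.07692308]))
side lid 855 [ 504.20623794 -123.44457633   81.3417583 ] circle 502.77825927734375 -119.85423278808594 55.09967041015625
pin px [349.90425532 243.54255319] n 94 [ 556.21182735 -137.89559657   52.73511338] [ 546.16050503 -143.33488968   27.73015777] [ 563.23476926 -130.28018151   71.1072896 ]
tab 20 (array([ 473.64729061, -104.25955104,   93.77323215]), np.float64(97.62939043693689), array([315.15, 221.5 ]))
```

View pics/topcrop.png

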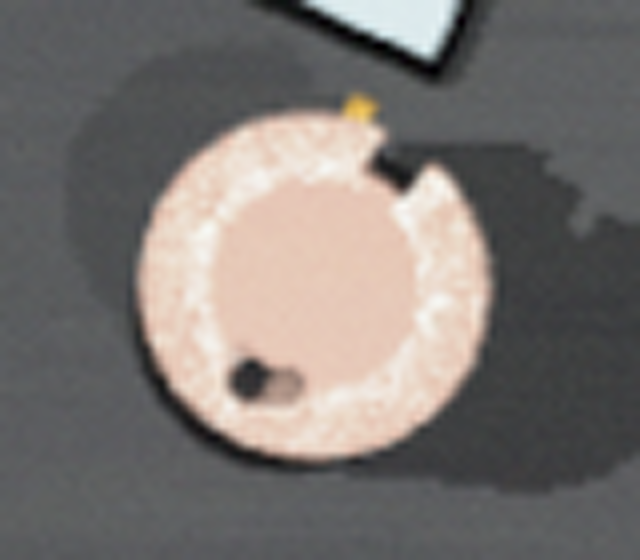

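View pics/sidecrop.png

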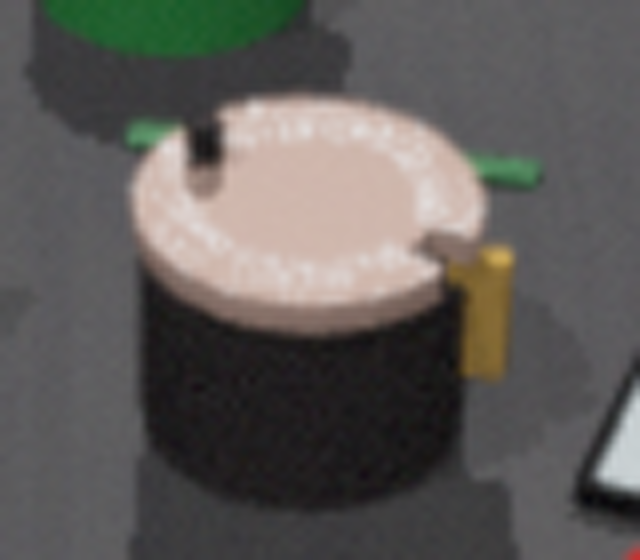

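The crops confirm the choice. The notch is open at top-crop (410,150), the brass pin end shows at (360,108), and the tab is at (250,380), so the turn is a few tens of degrees CCW. I'll refine this with the wrist camera from above.

```bash
cat >> h.py <<'E'
def R(a):
    # tool down, closing axis y along world heading a (rad)
    y=np.array([np.cos(a),np.sin(a),0]); z=np.array([0,0,-1.]); return np.stack([np.cross(y,z),y,z],1)
E
python3 - <<'E'
from h import *
p=[480,-118,300]
for a in np.radians([-125,55]):
    q=inverse_kinematics(p,R(a)); print(a,q)
q=inverse_kinematics(p,R(np.radians(55)))
a=np.radians(55 if q is not None and abs(q[6])<2.2 else -125)
clamp(); movep(p,R(a)); 
c=camera("wrist"); cv2.imwrite("pics/w0.png",c["image"]); s=read_state(); print(s["time"],s["finger_gap"],s["eef_pos"],np.round(c["cam_to_world"],2).tolist(),c["fx"])
E
```

```text
-2.181661564992912 [-0.74609003  0.49663765  1.24338996  1.88335424 -0.51917699  1.14159011
 -1.49211494]
0.9599310885968813 [-0.52701944  0.31660888  0.8322585   1.8766249  -0.26657345  1.06329738
  1.37168219]
3.8417 0.04861375344495873 [ 480.20047859 -117.43726131  299.88980063] [[0.57, -0.78, -0.24, 417.84], [0.82, 0.55, 0.17, -75.36], [0.0, -0.29, 0.96, 441.59], [0.0, 0.0, 0.0, 1.0]] 321.29506250873936
```

View pics/w0.png

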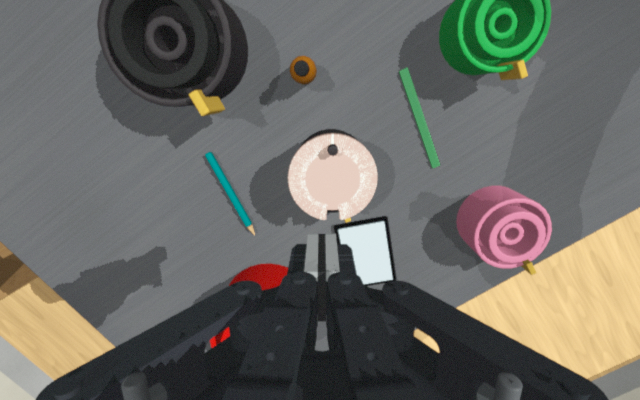

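The view shows the lid at (333,177), the tab at (333,149), the notch at (335,213) and the pin end at (347,220).

```bash
cat >> h.py <<'E'
def seg(n,C=(504,-119),zl=80.):
    "lid centre (ellipse fit of the rim, cast onto plane z=zl), tab top and pin outer end, from one view; angles in deg"
    k=camera(n); M=np.linalg.inv(k["cam_to_world"]); p=M@[C[0],C[1],zl,1]
    u=k["cx"]-k["fx"]*p[0]/p[2]; v=k["cy"]+k["fy"]*p[1]/p[2]
    I=k["image"]; Ii=I.astype(int); H=cv2.cvtColor(I,cv2.COLOR_BGR2HSV); P=cloud(k)
    near=np.hypot(P[...,0]-C[0],P[...,1]-C[1])<75
    lid=near&(Ii[...,2]>110)&(Ii[...,2]-Ii[...,0]>8)&(H[...,1]<110)&(P[...,2]>zl-6)&(P[...,2]<zl+9)
    cs,_=cv2.findContours(lid.astype(np.uint8),cv2.RETR_EXTERNAL,cv2.CHAIN_APPROX_NONE)
    c=cv2.convexHull(max(cs,key=cv2.contourArea))[:,0]
    w=np.array([pt(k,a,b,zl)[:2] for a,b in c])
    A=np.c_[2*w,np.ones(len(w))]; x=np.linalg.lstsq(A,(w**2).sum(1),rcond=None)[0]; r=np.sqrt(x[2]+x[0]**2+x[1]**2); cen=x[:2]
    pin=near&(H[...,1]>110)&(H[...,0]>12)&(H[...,0]<32)&(P[...,2]>40); pp=np.argwhere(pin)
    tab=near&(Ii.max(2)<95)&(P[...,2]>zl+7)&(P[...,2]<zl+20)&(np.hypot(P[...,0]-C[0],P[...,1]-C[1])<48); tt=np.argwhere(tab)
    out=dict(view=n,cen=cen,r=r,lidz=np.median(P[lid][:,2]))
    if len(pp):
        top=pin&(P[...,2]>P[pin][:,2].max()-4); out.update(npin=len(pp),pin=np.median(P[top],0)); d=out["pin"][:2]-cen; out["pinang"]=np.degrees(np.arctan2(d[1],d[0])); out["pinr"]=np.hypot(*d)
    if len(tt):
        top=tab&(P[...,2]>zl+12); 
        if top.sum()<4: top=tab
        y,x=np.argwhere(top).mean(0); out["tab"]=pt(k,x,y,np.median(P[top][:,2])); d=out["tab"][:2]-cen; out["ntab"]=top.sum(); out["tabz"]=P[top][:,2].max(); out["tabang"]=np.degrees(np.arctan2(d[1],d[0])); out["tabr"]=np.hypot(*d)
    # notch: dark gap in the outer ring
    th=np.radians(np.arange(0,360,1)); g=[]
    for rr in (43,45,47):
        for t in th:
            q=M@[cen[0]+rr*np.cos(t),cen[1]+rr*np.sin(t),zl,1]; uu=int(round(k["cx"]-k["fx"]*q[0]/q[2])); vv=int(round(k["cy"]+k["fy"]*q[1]/q[2]))
            if 0<=uu<640 and 0<=vv<400 and not lid[vv,uu]: g.append(t)
    out["nn"]=len(g)
    if g: out["gap"]=np.degrees(np.angle(np.exp(1j*np.array(g)).mean()))
    return out
E
python3 - <<'E'
from h import *
np.set_printoptions(precision=1,suppress=True)
for n in("top","side","wrist"): print({k:(np.round(v,1) if not isinstance(v,str) else v) for k,v in seg(n).items()})
E
```

```text
{'view': 'top', 'cen': array([259.4, -34.7]), 'r': np.float64(261.7), 'lidz': np.float64(80.1), 'npin': np.int64(1), 'pin': array([ 515.4, -167.4,  638.8]), 'pinang': np.float64(-27.4), 'pinr': np.float64(288.4), 'nn': np.int64(1080), 'gap': np.float64(180.0)}
{'view': 'side', 'cen': array([ 503.9, -122.7]), 'r': np.float64(54.6), 'lidz': np.float64(81.3), 'npin': np.int64(76), 'pin': array([ 559.7, -135.9,   70.3]), 'pinang': np.float64(-13.3), 'pinr': np.float64(57.4), 'tab': array([ 473.2, -101.9,   95. ]), 'ntab': np.int64(15), 'tabz': np.float64(99.1), 'tabang': np.float64(145.9), 'tabr': np.float64(37.1), 'nn': np.int64(95), 'gap': np.float64(84.8)}
{'view': 'wrist', 'cen': array([ 504.6, -120.2]), 'r': np.float64(51.9), 'lidz': np.float64(79.2), 'npin': np.int64(35), 'pin': array([504.3, -62.7, 381.7]), 'pinang': np.float64(90.3), 'pinr': np.float64(57.5), 'tab': array([ 474. , -100.3,   93.8]), 'ntab': np.int64(68), 'tabz': np.float64(96.1), 'tabang': np.float64(146.9), 'tabr': np.float64(36.5), 'nn': np.int64(71), 'gap': np.float64(-35.5)}
```

```bash
sed -i 's/(P\[...,2\]>40); pp/(P[...,2]>40)\&(P[...,2]<85); pp/' h.py
cat >> h.py <<'E'
C=np.array([504.5,-120.5])
def pose(phi,d,z,r=36):
    p=np.radians(phi); u=np.array([np.cos(p),np.sin(p)]); t=np.array([-u[1],u[0]])
    return np.r_[C+r*u-d*t,z],R(p-np.pi/2)
def show(n):
    print({k:(np.round(v,1) if not isinstance(v,str) else v) for k,v in seg(n).items()})
E
python3 - <<'E'
from h import *
np.set_printoptions(precision=1,suppress=True)
show("wrist")
p,o=pose(146,34,130); movep(p,o)
p,o=pose(146,34,86); print("down",movel(p,o,max_speed=60,guard=3))
p,o=pose(146,20,86); print("fwd",movel(p,o,max_speed=15,guard=1.5))
s=read_state(); print(s["time"],s["eef_pos"],s["ft_force"]); t=np.array([-np.sin(np.radians(146)),np.cos(np.radians(146))]); u=t[::-1]*[1,-1]
print("d",-(s["eef_pos"][:2]-C)@t)
show("side");show("wrist"); c=camera("wrist"); k=camera("side")["image"][180:290,260:400]
cv2.imwrite("pics/w1.png",np.vstack([c["image"][60:300,120:520],cv2.resize(k,(400,314))]))
E
```

```text
{'view': 'wrist', 'cen': array([ 504.6, -120.3]), 'r': np.float64(51.9), 'lidz': np.float64(79.1), 'npin': np.int64(18), 'pin': array([ 561.8, -136. ,   68.2]), 'pinang': np.float64(-15.4), 'pinr': np.float64(59.4), 'tab': array([ 474. , -100.1,   93.9]), 'ntab': np.int64(69), 'tabz': np.float64(95.7), 'tabang': np.float64(146.5), 'tabr': np.float64(36.6), 'nn': np.int64(65), 'gap': np.float64(-33.2)}
down False
fwd False
6.75 [485.9 -83.7  86. ] [ 0.2  0.1 -1.1]
d 20.109998778635763
{'view': 'side', 'cen': array([ 504.2, -123. ]), 'r': np.float64(54.3), 'lidz': np.float64(81.2), 'npin': np.int64(78), 'pin': array([ 558. , -135.7,   69.5]), 'pinang': np.float64(-13.3), 'pinr': np.float64(55.3), 'tab': array([479.8, -95.3,  96.5]), 'ntab': np.int64(28), 'tabz': np.float64(99.4), 'tabang': np.float64(131.4), 'tabr': np.float64(36.9), 'nn': np.int64(111), 'gap': np.float64(112.8)}
{'view': 'wrist', 'cen': array([ 502.4, -118.5]), 'r': np.float64(51.0), 'lidz': np.float64(79.0), 'tab': array([473.7, -97.6,  94. ]), 'ntab': np.int64(465), 'tabz': np.float64(100.0), 'tabang': np.float64(144.0), 'tabr': np.float64(35.4), 'nn': np.int64(636), 'gap': np.float64(-18.2)}
```

View pics/w1.png

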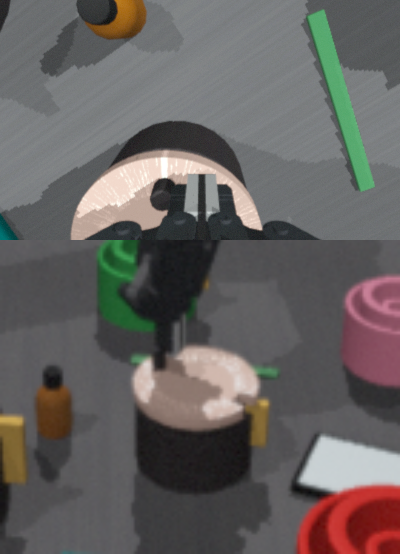

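The fingertip is just short of the tab: in the wrist half the tab is at (163,192) and the finger starts at (187,192). Next I push along the arc conservatively, withdraw and measure.

```bash
cat >> h.py <<'E'
def push(f0,f1,d,step=3):
    for f in np.r_[np.arange(f0+step,f1,step),f1]:
        if movel(*pose(f,d,86),max_speed=30,guard=12): print("guard at",f); break
    s=read_state(); print("force",np.round(s["ft_force"],1))
def look(f,d):
    movel(*pose(f,d+6,86),max_speed=40); movel(*pose(f,d+6,130),max_speed=120)
    movep([480,-118,300],R(np.radians(55))); show("wrist"); print(read_state()["time"])
E
python3 - <<'E'
from h import *
movel(*pose(146,15,86),max_speed=20,guard=8)
push(146,163,15); look(163,15)
E
```

```text
force [ 0.   0.1 -0.4]
{'view': 'wrist', 'cen': array([ 503.9, -120.6]), 'r': np.float64(51.9), 'lidz': np.float64(79.2), 'npin': np.int64(96), 'pin': array([ 555. , -134.2,   68. ]), 'pinang': np.float64(-14.9), 'pinr': np.float64(52.8), 'tab': array([ 468.1, -113.8,   93.9]), 'ntab': np.int64(68), 'tabz': np.float64(96.0), 'tabang': np.float64(169.2), 'tabr': np.float64(36.5), 'nn': np.int64(61), 'gap': np.float64(-11.2)}
10.4417
```

Tab is now at 169.2°, about 4° too far (effective contact offset 19 mm). I nudge it back from the other side.

```bash
python3 - <<'E'
from h import *
movep(*pose(172,-34,130)); print(movel(*pose(172,-34,86),max_speed=80,guard=3))
movel(*pose(172,-23,86),max_speed=30,guard=8)
for f,d in((169,-21),(167,-19.5),(165.3,-19)): movel(*pose(f,d,86),max_speed=12,guard=12)
look(165.3,-31)
I=camera("wrist")["image"]; cv2.imwrite("pics/w2.png",cv2.resize(I[120:240,270:400],(650,600),interpolation=cv2.INTER_CUBIC))
E
```

```text
False
{'view': 'wrist', 'cen': array([ 504.1, -119.9]), 'r': np.float64(51.9), 'lidz': np.float64(79.2), 'npin': np.int64(96), 'pin': array([ 555.1, -134.2,   67.9]), 'pinang': np.float64(-15.6), 'pinr': np.float64(52.9), 'tab': array([ 468.3, -112.3,   94. ]), 'ntab': np.int64(65), 'tabz': np.float64(95.9), 'tabang': np.float64(168.0), 'tabr': np.float64(36.6), 'nn': np.int64(69), 'gap': np.float64(-10.9)}
15.1417
```

View pics/w2.png

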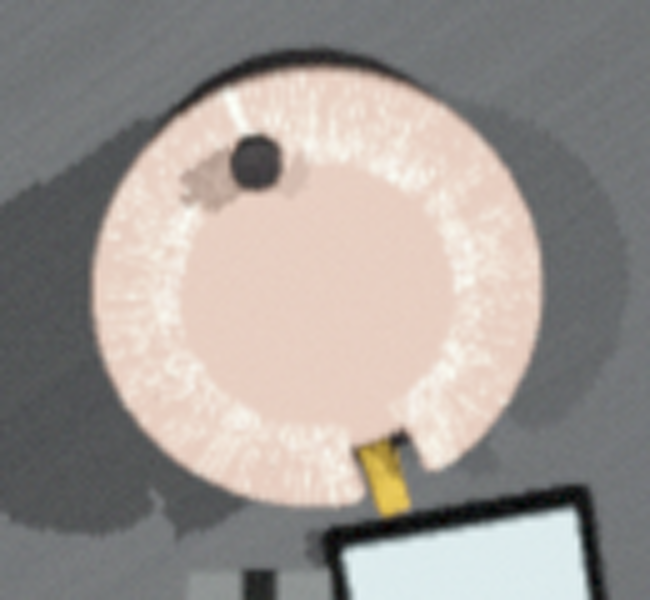

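The pin shows inside the notch at crop (383,480), but close to one wall; 2.5–3° more CW is needed. I repeat with a smaller offset.

```bash
python3 - <<'E'
from h import *
movep(*pose(170,-30,130)); print(movel(*pose(170,-30,86),max_speed=80,guard=3))
for f,d in((168,-20),(166,-18),(165.2,-17)): movel(*pose(f,d,86),max_speed=12,guard=12)
look(165.2,-29); show("wrist")
I=camera("wrist")["image"]; cv2.imwrite("pics/w3.png",cv2.resize(I[120:240,270:400],(650,600),interpolation=cv2.INTER_CUBIC))
E
```

```text
False
{'view': 'wrist', 'cen': array([ 504.4, -119.6]), 'r': np.float64(51.9), 'lidz': np.float64(79.2), 'npin': np.int64(96), 'pin': array([ 555. , -134. ,   68.1]), 'pinang': np.float64(-15.9), 'pinr': np.float64(52.6), 'tab': array([ 469. , -110.5,   93.8]), 'ntab': np.int64(67), 'tabz': np.float64(95.5), 'tabang': np.float64(165.5), 'tabr': np.float64(36.5), 'nn': np.int64(64), 'gap': np.float64(-14.1)}
20.0
{'view': 'wrist', 'cen': array([ 504.3, -119.6]), 'r': np.float64(51.9), 'lidz': np.float64(79.1), 'npin': np.int64(96), 'pin': array([ 554.9, -134.1,   67.9]), 'pinang': np.float64(-16.0), 'pinr': np.float64(52.6), 'tab': array([ 468.9, -110.5,   94.1]), 'ntab': np.int64(68), 'tabz': np.float64(95.9), 'tabang': np.float64(165.6), 'tabr': np.float64(36.5), 'nn': np.int64(67), 'gap': np.float64(-13.0)}
```

View pics/w3.png

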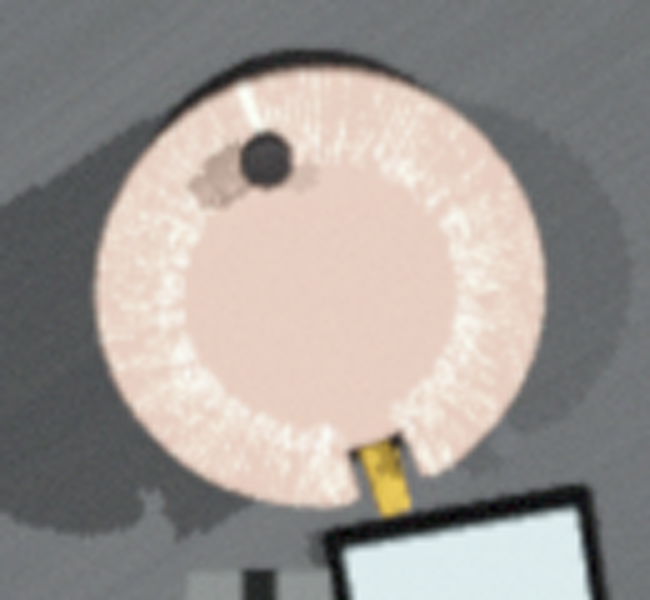

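The notch now lies evenly around the pin at crop (382,475), within about 1 mm. Next I press at the centre.

```bash
python3 - <<'E'
from h import *
o=R(np.radians(55)); c=[504.4,-120]
movel([*c,95],o,max_speed=120)
print(movel([*c,67.5],max_speed=12,guard=25)); s=read_state(); print(s["eef_pos"],s["ft_force"])
wait(.3); movel([*c,110],max_speed=60); movel([480,-118,300],max_speed=150)
import h; from functools import partial
print({k:(np.round(v,1) if not isinstance(v,str) else v) for k,v in seg("wrist",zl=70.).items()}); print(read_state()["time"])
I=camera("wrist")["image"]; S=camera("side")["image"]
cv2.imwrite("pics/w4.png",np.hstack([cv2.resize(I[120:240,270:400],(400,400)),cv2.resize(S[205:275,290:370],(400,400))]))
E
```

```text
True
[ 504.41651508 -119.99596501   70.04410346] [-1.32733771  1.40198324 11.68480605]
{'view': 'wrist', 'cen': array([ 504.4, -119.6]), 'r': np.float64(51.9), 'lidz': np.float64(69.2), 'npin': np.int64(118), 'pin': array([ 554.7, -134.2,   68. ]), 'pinang': np.float64(-16.3), 'pinr': np.float64(52.4), 'tab': array([ 468.9, -110.2,   83.9]), 'ntab': np.int64(60), 'tabz': np.float64(86.1), 'tabang': np.float64(165.3), 'tabr': np.float64(36.7), 'nn': np.int64(67), 'gap': np.float64(-16.5)}
26.4333
```

View pics/w4.png

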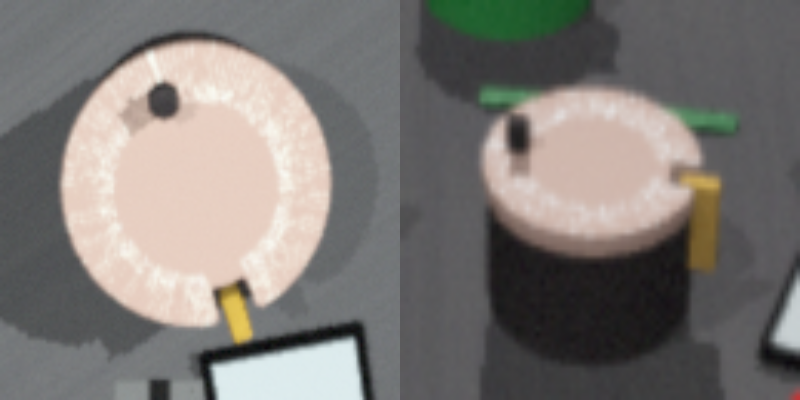

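The lid is seated: its top dropped from 79.2 to 69.2 mm, it looks level, and the pin sits in the notch at (233,305). The tool stopped at z = 70.0 on hard contact, and the arm is clear.

```bash
python3 -c "
from workcell import *
print(finish_job())"
```

```text
the job is handed in; nothing more can be done
None
```

The lid was turned until its notch sat over the pin, then pressed down until it seated level on the rim. I handed the job in with the arm clear at about 26 s; no verdict was returned.

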